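Feed a memory rack past the sprung gate into the tester

TASK

Push the rack of memory modules along the chute and fully home against the tester, with one fingertip holding the thumb bar down so that the gate stays below the deck until the whole rack is past it; the gate must not catch or rub the rack. Then let go, so that the gate springs up behind the rack, and leave everything clear. Only push and press: do not lift or tip the rack, and leave the other things on the bench where they are.

Things in the scene. Friction and masses are not known exactly. Their poses are not given: they have to be found in the camera images.
- chute: Aluminium chute fixed on the bench; place and turn vary. Origin on the bench under its middle. x: push direction; y: from the chute to the thumb bar's side; z up. Deck (chute floor) 56 mm above the bench, x = -165 to 156 mm; side walls 4 mm thick, 20 mm above the deck, inner faces at y = -32 and 32 mm; open above and at the -x end. A black tester (74 x 120, 88 mm high) closes the +x end.
- chute_stop (a point): Centre of the stop, at deck height (chute x = 156, y = 0, z = 56 mm): the face of the tester block that ends the chute. Axes as the chute's.
- gate_slot (a point): Centre of the slot in the deck through which the gate's blade comes up (chute x = 50, y = 0, z = 56 mm). Axes as the chute's. The blade is 8 mm thick along the chute, 28 mm wide, and stands 14 mm above the deck when up; it blocks a rack pushed against it.
- gate (a joint): Gate angle, rad: 0 = up, held by a spring; 0.2 = pressed right down to its stop. One dark steel part, blade and thumb bar, on a hinge along chute x at y = 165, z = 46 mm (brackets 57 mm high). Pressing the bar lowers the blade, below the deck from about 0.10 rad (bar 10 mm down). The bar needs about 2 N at 0, 4 N at 0.2; let go, it springs back up.
- bar_top (a point): Point on top of the thumb bar, on its centre line (chute x = 0, y = 66, z = 86 mm when up); moves with the gate. Flat dark steel bar outside the chute's wall, 28 mm wide, 8 mm thick, from chute x = -165 to 100 mm; can be pressed anywhere along it and a fingertip can slide along it. At 0.2 rad its top is 20 mm lower, 10 mm above the deck.
- rack: Black rack of five green laptop memory modules, 88 mm long (x), 60 wide (y), 36 high, 0.25 to 0.5 kg, in the chute before the gate. Origin: centre of its underside; x points to the stop. End walls at x = -44 and 44 mm are flat, full width, 36 mm high; push on the rear one. Home: front wall on the stop, origin 44 mm before it, rear wall 14 mm past the gate's blade.
- tape: Bystander: roll of tape, 90 mm across, 24 mm high, flat on the bench beside the chute; origin centre of underside.
- cleaner: Bystander: small white bottle, 44 mm across, 85 mm high, beside the chute; origin centre of underside.
- spare_module: Bystander: spare memory module upright in a grey foot, 74 x 24 mm, 30 mm high; origin centre of underside.
- screwdriver: Bystander: screwdriver lying on the bench, handle to its -x.
- mouse: Bystander: black computer mouse, 100 x 58 mm, 28 mm high; origin centre of underside.
- screw_cup: Bystander: steel cup, 64 mm across, 45 mm high; origin centre of underside.
Mind the look-alikes: they are no part of the job. What is shaped like the rack but purple, red or turquoise is not meant.

How it is judged:
By the outcome, as a careful person would: the job done as asked, in the order asked, and still so for the second after the job is handed in, with the robot touching nothing.
It also fails if it takes over 40 s, if anything falls off the work surface, if the arm or the gripper's body presses on something with over 40 N, if the wrist force passes 120 N, or if a joint passes its speed limit or range.

ROBOT

A 6-joint arm with a two-finger parallel gripper is mounted at the origin on the work surface. World frame = base frame: x ahead of the robot, y to its left, z up, the work surface at z = 0. Lengths are in m, angles in rad, forces in N, time in s.
With the tool pointing down it reaches from about 0.425 to 0.95 m from the base axis. Payload 3.5 kg.
Tool frame: the origin (TCP) lies between the finger pads; the fingertips stand r.finger_overhang ahead of it and the grasp point (between the pads) is the TCP (r.finger_overhang is the distance from the TCP to the fingertips, in m); z points along the fingers, y is the line along which they close (so a half turn about z gives the same grasp; the last joint's range is limited). The gripper opens to 85 mm and grips with 20 to 120 N. Pads are 22 mm wide; open, the fingers measure 114 mm over their backs; the gripper's body (76 mm by 85 mm) begins 54 mm behind the grasp point. The pads swing forward as they close: fully open they stand 13 mm farther back than shut.
Start: joints at [1.064, 0.286, 1.577, -0, 1.279, -0.15], TCP at [0.236, 0.632, 0.25] pointing down, gripper open.
Joint ranges: [-2.77, 2.77], [-0.9, 2.22], [0.21, 2.48], [-1.53, 4.67], [0.24, 2.81], [-2.84, 2.84]. Speed limits (rad/s): [2.79, 2.79, 3.14, 3.14, 3.14, 3.14].

INTERFACE

Orientations are given as a unit quaternion [x, y, z, w].
In Python, from station import r gives the robot as it stands.
- The arm moves only by the shell command python3 -m handwheel 'ROWS'. ROWS is JSON, a list of rows, each an object of numbers: "ax", "ay", "az": the turn, a rotation vector about the tool's x, y, z in rad; "dx", "dy", "dz": the shift along the tool's x, y, z in mm; "fingers": the finger opening in mm, from 0 to 85.4. A call has 1 to 5 rows; each row is the pose to reach, as a shift and turn from the pose commanded when the call began, along the tool's axes at that moment; what a row does not reach only later rows make up. A row lasts 1/10 s, in which the tool goes at most 50 mm and 8.59 degrees, less where a joint would pass 70% of its speed; a pose out of reach is approached as far as the arm can. A call with a gripper value outside its range is refused whole. The fingers move at their own pace and stop on an object; the grip force is fixed at half the most. Time passes only in rows, so rows that repeat a pose let the fingers close. It gives the time, the measured TCP pose, the force, the opening and the grip force at its end, in the units of the state.
- r.state(): the state, without advancing time (a new reading comes with each control period).
- r.snapshot(name): name is "side" or "top" or "wrist"; returns a dict with "frame" (480x640x3 uint8, red, green, blue), "fovy" (degrees; the focal length in pixels is half the picture's height over the tangent of half this angle, whatever the lens; pixels are square), "cx", "cy" (the principal point, pixels), "cam_to_world" (4x4, takes a point from camera to world coordinates); the wrist camera has in their place "mount" (4x4, takes a point from camera to tool coordinates, whose origin is the TCP and whose axes are the flange's). Camera axes: x right, y up, looking along -z (the intrinsics and any distortion apply to the point x, -y, -z); pixel columns grow to the right and rows downward; lengths in m; the calibration is good to about 2 mm. A picture is of the moment at which its call begins: read the wrist's pose just before it. There is no depth.
- r.job_done(): hands the job in; it is judged then, once.
The state is a dict: "time_s": time; "qpos": joint angles; "dq": joint speeds; "effort": joint torques, N m; "tcp_pos": TCP position; "tcp_rot": TCP orientation; "force": force on the tool from outside, world axes, zero at the start; "torque": the same for the moment, N m; "width": opening from 0.0 (shut) to 1.0 (fully open); "grip_force": force on a finger pad.
Only numpy, scipy, OpenCV 4.12 (cv2) and the standard library are available. Lean on these libraries where they do the work, as an engineer would, in place of code of your own. Each camera call takes 0.05 s, during which the arm holds its last target. There are 200 camera calls.

## Working session

There is one attempt and no reset: what is moved stays moved. The work goes in short steps, Python scripts to look and compute and a shell command to move; the robot and the scene stay as the last step left them, time stands still between calls to the robot, and variables do not carry over. Pictures are saved under pics/ and viewed, at most 10 in all, crops included, and the job is handed in when it is done.

```bash
ls; mkdir -p pics
python3 - <<'E'
from station import r
import cv2, numpy as np
print(r.state(), r.finger_overhang)
for n in("top","side"):
    s=r.snapshot(n); print(n,s["fovy"],s["cx"],s["cy"],np.round(s["cam_to_world"],4).tolist(),[k for k in s])
    cv2.imwrite(f"pics/{n}0.png",s["frame"][:,:,::-1]); np.save(f"pics/{n}0.npy",s,allow_pickle=True)
E
```

```text
pics
{'time_s': 0.0, 'qpos': array([ 1.06397893e+00,  2.87155953e-01,  1.57818252e+00, -4.29744210e-05,
        1.27860166e+00, -1.50022119e-01]), 'dq': array([ 0.00087448, -0.00033107,  0.00029857,  0.00018004,  0.00208113,
        0.00094695]), 'effort': array([-1.45401505e-04, -4.05982518e+01, -2.92628145e+01, -9.85693396e-05,
        5.74668258e-03, -2.73573271e-06]), 'tcp_pos': array([0.23545176, 0.63194542, 0.24895062]), 'tcp_rot': array([ 1.77446634e-01,  9.84129724e-01, -1.11764178e-03, -3.59117208e-04]), 'force': array([ 0.37665973, -0.31705371,  1.39088131]), 'torque': array([0.01843408, 0.00881653, 0.02212332]), 'grip_force': 0.0, 'width': 0.9994513587628894} 0.019
top 47.95571549195417 314.2782200978784 243.72245093513234 [[0.0151, 0.9974, -0.0709, 0.435], [-0.9998, 0.0142, -0.0124, 0.0177], [-0.0114, 0.0711, 0.9974, 1.1396], [0.0, 0.0, 0.0, 1.0]] ['frame', 'fovy', 'cx', 'cy', 'cam_to_world']
side 57.56200268253807 324.998553308711 236.07873091942497 [[0.9035, 0.2896, -0.316, 0.1799], [-0.4286, 0.6213, -0.656, -0.6559], [0.0063, 0.7281, 0.6854, 0.7741], [0.0, 0.0, 0.0, 1.0]] ['frame', 'fovy', 'cx', 'cy', 'cam_to_world']
```

View pics/top0.png

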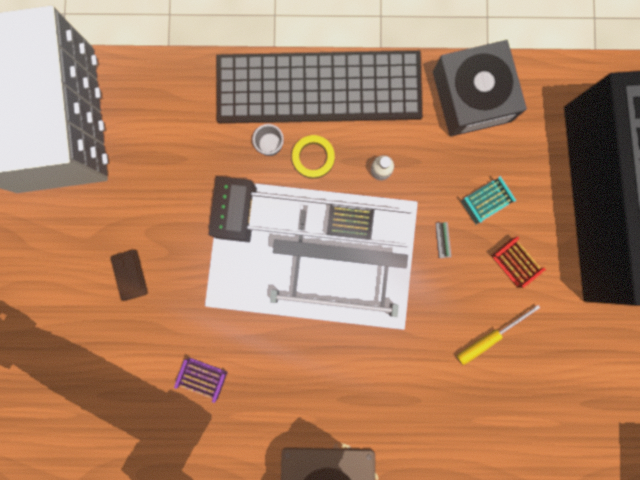

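View pics/side0.png

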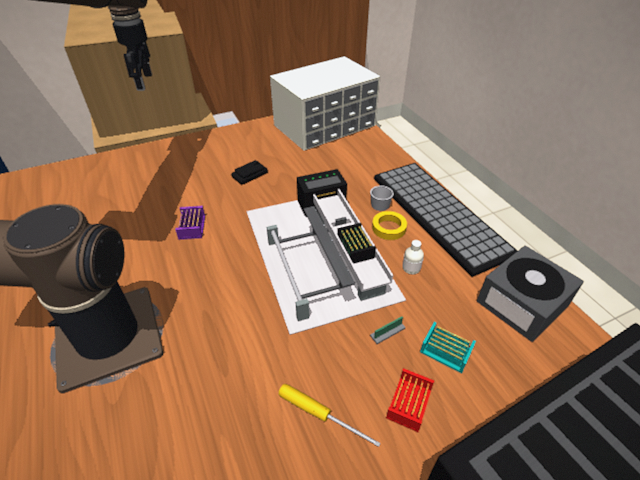

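The top view shows the chute with its push direction to image left. The tester is at (235,210), the bar runs (275,247)–(407,260), and the gate blade is near (303,218). There are four rack-shaped things:
- black with green modules in the chute, at (350,220)
- turquoise, at (489,199)
- red, at (519,262)
- purple, at (201,378)

The black one in the chute fits the description. I'll confirm it in an enlarged crop.

```bash
cat > h.py <<'E'
import numpy as np, cv2
def load(n): return np.load(f"pics/{n}.npy",allow_pickle=True).item()
def ray(s,u,v):
    f=240/np.tan(np.radians(s["fovy"])/2); T=s["cam_to_world"]
    d=T[:3,:3]@np.array([(u-s["cx"])/f,-(v-s["cy"])/f,-1]); return T[:3,3],d
def plane(s,u,v,z):
    o,d=ray(s,u,v); return o+d*(z-o[2])/d[2]
def tri(a,pa,b,pb):
    A=[];B=[]
    for s,p in((a,pa),(b,pb)):
        o,d=ray(s,*p); d=d/np.linalg.norm(d); P=np.eye(3)-np.outer(d,d); A.append(P);B.append(P@o)
    return np.linalg.lstsq(np.vstack(A),np.hstack(B),rcond=None)[0]
E
python3 - <<'E'
from h import *
t=load("top0")["frame"][:,:,::-1]; s=load("side0")["frame"][:,:,::-1]
cv2.imwrite("pics/c1.png",cv2.resize(t[170:320,210:410],None,fx=4,fy=4,interpolation=cv2.INTER_CUBIC))
cv2.imwrite("pics/c2.png",cv2.resize(s[165:335,245:415],None,fx=3.5,fy=3.5,interpolation=cv2.INTER_CUBIC))
E
```

```text
(no output)
```

View pics/c1.png

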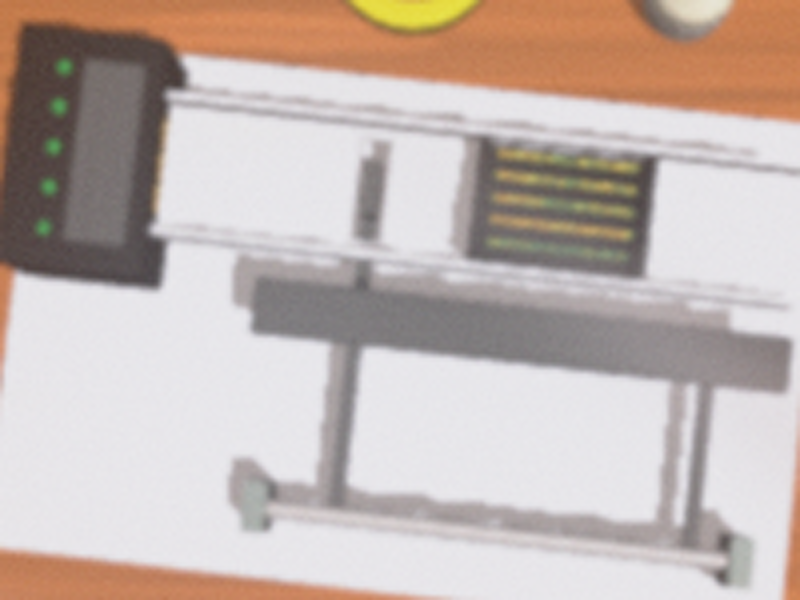

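View pics/c2.png

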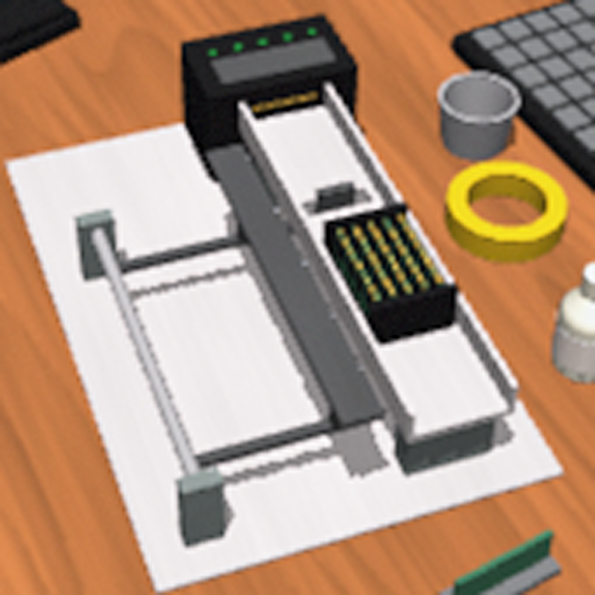

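The enlarged crops confirm it. The black rack with green modules sits in the chute before the gate, with top corners at about (331,204), (374,209), (371,239) and (328,234) in the full top picture. The gate is up at (302,217), and the bar corners are clear in both views.

Run:
```python
from h import *
np.set_printoptions(precision=4,suppress=True)
T=load("top0");S=load("side0")
c=lambda x,y:(210+(x+.5)/4-.5,170+(y+.5)/4-.5); d=lambda x,y:(245+x/3.5,165+y/3.5)
tc=[c(257,280),c(252,332),c(790,338),c(787,390)]; sc=[d(240,147),d(210,150),d(382,413),d(335,422)]
for a,b in zip(tc,sc): print("bar",plane(T,*a,.086),tri(T,a,S,b))
# rack top corners: rear-far, rear-near(bar side), front
for a,b in ((c(655,160),d(457,288)),(c(643,275),d(376,340) ),(c(483,138),d(405,207)),(c(470,258),d(325,222))):
    print("rack",plane(T,*a,.092),tri(T,a,S,b) )
P=np.array([plane(T,*a,.086) for a in tc]); m=lambda p:p[:2]
ex=(P[0]+P[1]-P[2]-P[3])[:2]; print("barlen",np.linalg.norm(ex)/2); ex/=np.linalg.norm(ex); ey=np.array([-ex[1],ex[0]])
cen=P.mean(0)[:2]; O=cen-ex*(-.0325)-ey*.066
print("ex",ex,"yaw",np.degrees(np.arctan2(ex[1],ex[0])),"origin",O)
for a in (c(655,160),c(643,275),c(483,138),c(470,258)):
    q=plane(T,*a,.092)[:2]-O; print("rack in chute",q@ex,q@ey)
for a in (c(167,95),c(155,232),c(780,305),c(800,170)):
    q=plane(T,*a,.076)[:2]-O; print("walltop",q@ex,q@ey)
# target tool y = -ey
R=cv2.Rodrigues(np.zeros(3))[0]
```

```text
bar [0.5168 0.1102 0.086 ] [0.5168 0.1103 0.0851]
bar [0.4912 0.1121 0.086 ] [0.4925 0.1112 0.0901]
bar [ 0.4921 -0.1506  0.086 ] [ 0.4916 -0.1504  0.0858]
bar [ 0.4667 -0.1492  0.086 ] [ 0.4642 -0.1477  0.0887]
rack [ 0.5778 -0.0836  0.092 ] [ 0.5787 -0.084   0.0932]
rack [ 0.5214 -0.0782  0.092 ] [ 0.5242 -0.0808  0.0668]
rack [0.5875 0.0005 0.092 ] [0.5883 0.0002 0.0903]
rack [0.5285 0.006  0.092 ] [0.5296 0.0055 0.0947]
barlen 0.26219136434356627
ex [0.0938 0.9956] yaw 84.61809880942 origin [0.5605 0.0068]
rack in chute -0.08836842353571624 -0.025758763410399024
rack in chute -0.08826554305480722 0.030906145218121295
rack in chute -0.0037528211620518614 -0.027525747568082758
rack in chute -0.003743801682324496 0.031722043811367305
walltop 0.15492421873763593 -0.03447030446132499
walltop 0.15282387780641093 0.03424762804757716
walltop -0.15816954427060678 0.03693644528367159
walltop -0.1614982738181637 -0.030807843111837537
```

```bash
cat > go.py <<'E'
import sys; from h import *
from scipy.spatial.transform import Rotation as Ro
from station import r
O=np.array([.5605,.0068]); yaw=np.radians(84.4)
ex=np.array([np.cos(yaw),np.sin(yaw)]); ey=np.array([-ex[1],ex[0]])
def chute():
    s=r.state(); q=s["tcp_pos"][:2]-O; return s,np.r_[q@ex,q@ey,s["tcp_pos"][2]]*1000
if __name__=="__main__":
    x,y,z=map(float,sys.argv[1:4]); s,p=chute(); R=Ro.from_quat(s["tcp_rot"])
    w=np.r_[O+ex*x/1000+ey*y/1000,z/1000]
    G=Ro.from_matrix(np.c_[np.r_[-ex,0],np.r_[-ey,0],[0,0,-1]])
    print("t",round(s["time_s"],2),"at",p.round(1),"shift",(R.inv().apply(w-s["tcp_pos"])*1000).round(1),"turn",(R.inv()*G).as_rotvec().round(4),"F",s["force"].round(1),"w",round(s["width"]*85.4,1))
E
python3 go.py -118 31.5 150
```

```text
Traceback (most recent call last):
  File "go.py", line 11, in <module>
    G=Ro.from_matrix(np.c_[np.r_[-ex,0],np.r_[-ey,0],[0,0,-1]])
  File "scipy/spatial/transform/_rotation.pyx", line 1143, in scipy.spatial.transform._rotation.Rotation.from_matrix
ValueError: Non-positive determinant (left-handed or null coordinate frame) in rotation matrix 0: [[-0.0975829  0.9952274  0.       ]
 [-0.9952274 -0.0975829  0.       ]
 [ 0.         0.        -1.       ]].
```

```bash
sed -i 's/np.r_\[-ex,0\]/np.r_[ex,0]/' go.py; python3 go.py -118 31.5 200
```

```text
t 0.1 at [590.5 384.5 249.1] shift [-522.7 -594.3   50.2] turn [-2.0000e-03  1.1000e-03  1.3117e+00] F [-0.8 -0.1  0.4] w 85.6
```

```bash
python3 -m handwheel '[{"dx":-523,"dy":-594,"dz":50,"az":1.312,"fingers":49},{"dx":-523,"dy":-594,"dz":50,"az":1.312,"fingers":49},{"dx":-523,"dy":-594,"dz":50,"az":1.312,"fingers":49},{"dx":-523,"dy":-594,"dz":50,"az":1.312,"fingers":49},{"dx":-523,"dy":-594,"dz":50,"az":1.312,"fingers":49}]'; python3 go.py -118 31.5 200
```

```text
t 0.1 at [590.5 384.5 249.1] shift [-522.7 -594.3   50.2] turn [-2.0000e-03  1.1000e-03  1.3117e+00] F [-0.8 -0.1  0.4] w 85.6schema error: expected keys ax, ay, az, dx, dy, dz, fingers
```

```bash
python3 -m handwheel '[{"ax":0,"ay":0,"dx":-523,"dy":-594,"dz":50,"az":1.312,"fingers":49},{"ax":0,"ay":0,"dx":-523,"dy":-594,"dz":50,"az":1.312,"fingers":49},{"ax":0,"ay":0,"dx":-523,"dy":-594,"dz":50,"az":1.312,"fingers":49},{"ax":0,"ay":0,"dx":-523,"dy":-594,"dz":50,"az":1.312,"fingers":49},{"ax":0,"ay":0,"dx":-523,"dy":-594,"dz":50,"az":1.312,"fingers":49}]'; python3 go.py -118 31.5 200
```

```text
time_s: 0.6
tcp_pos: [0.3248, 0.3974, 0.2339]
tcp_rot: [0.528, 0.849, -0.0, -0.0]
force: [1.8, 0.2, 0.7]
width: 0.571
grip_force: 0.0
t 0.6 at [365.8 272.7 233.9] shift [-538.2  -50.6   34.1] turn [-5.000e-04  6.000e-04  5.562e-01] F [1.8 0.2 0.7] w 48.7
```

```bash
python3 -m handwheel '[{"ax":0,"ay":0,"dx":-538,"dy":-50,"dz":34,"az":0.556,"fingers":49},{"ax":0,"ay":0,"dx":-538,"dy":-50,"dz":34,"az":0.556,"fingers":49},{"ax":0,"ay":0,"dx":-538,"dy":-50,"dz":34,"az":0.556,"fingers":49},{"ax":0,"ay":0,"dx":-538,"dy":-50,"dz":34,"az":0.556,"fingers":49},{"ax":0,"ay":0,"dx":-538,"dy":-50,"dz":34,"az":0.556,"fingers":49}]'; python3 go.py -118 31.5 200
```

```text
time_s: 1.1
tcp_pos: [0.4153, 0.165, 0.2185]
tcp_rot: [0.739, 0.673, 0.0, 0.0]
force: [0.3, 0.3, 1.0]
width: 0.573
grip_force: 0.0
t 1.1 at [143.3 159.9 218.5] shift [-261.8  127.3   18.5] turn [ 0.0001 -0.0001  0.0041] F [0.3 0.3 1. ] w 49.0
```

```bash
python3 -m handwheel '[{"ax":0,"ay":0,"dx":-262,"dy":127,"dz":18,"az":0.004,"fingers":49},{"ax":0,"ay":0,"dx":-262,"dy":127,"dz":18,"az":0.004,"fingers":49},{"ax":0,"ay":0,"dx":-262,"dy":127,"dz":18,"az":0.004,"fingers":49},{"ax":0,"ay":0,"dx":-262,"dy":127,"dz":18,"az":0.004,"fingers":49},{"ax":0,"ay":0,"dx":-262,"dy":127,"dz":18,"az":0.004,"fingers":49}]' >/dev/null; python3 -m handwheel '[{"ax":0,"ay":0,"dx":-30,"dy":15,"dz":2,"az":0,"fingers":49}]'; python3 go.py -118 31.5 200
```

```text
time_s: 1.7
tcp_pos: [0.5155, -0.101, 0.2009]
tcp_rot: [0.741, 0.672, -0.0, -0.0]
force: [0.3, -0.2, 0.3]
width: 0.574
grip_force: 0.0
t 1.7 at [-111.7   34.3  200.9] shift [-6.3  2.8  0.9] turn [-0.0003  0.0003 -0.0006] F [ 0.3 -0.2  0.3] w 49.0
```

```bash
python3 -m handwheel '[{"ax":0,"ay":0,"dx":-6,"dy":3,"dz":1,"az":0,"fingers":49},{"ax":0,"ay":0,"dx":-6,"dy":3,"dz":1,"az":0,"fingers":49}]' >/dev/null
python3 - <<'E'
from go import *
st,p=chute(); s=r.snapshot("wrist"); print(p, s["mount"].round(4).tolist(), s["fovy"],s["cx"],s["cy"])
M=np.eye(4); M[:3,:3]=Ro.from_quat(st["tcp_rot"]).as_matrix(); M[:3,3]=st["tcp_pos"]
s["cam_to_world"]=M@s["mount"]; np.save("pics/w1.npy",s,allow_pickle=True); cv2.imwrite("pics/w1.png",s["frame"][:,:,::-1])
E
```

```text
[-115.36355625   32.13053013  199.65547647] [[-0.0008, 0.951, 0.3093, 0.0791], [1.0, 0.0009, -0.0004, 0.0009], [-0.0007, 0.3093, -0.951, -0.1234], [0.0, 0.0, 0.0, 1.0]] 63.15527809018578 321.843607725973 240.67661984755122
```

View pics/w1.png

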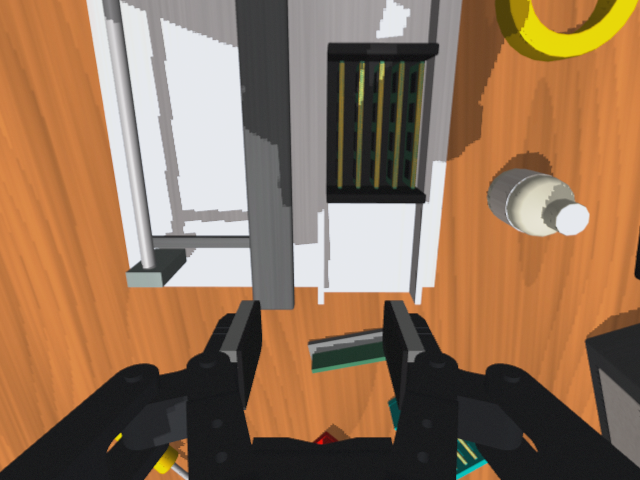

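The wrist view shows:
- the bar's near end at (252..294,308)
- the chute walls' near ends at (321,303) and (418,303)
- the rack's rear top edge from (328,203) to (425,202)

The bottle at (540,205) is well to the right of the fingers.

Run:
```python
from go import *
np.set_printoptions(precision=1,suppress=True)
W=load("w1"); T=load("top0")
def ch(P): q=P[:2]-O; return np.r_[q@ex,q@ey,P[2]]*1000
for n,u,v,z in (("bar end L",253,309,86),("bar end R",294,308,86),("bar top L",236,0,86),("bar top R",290,0,86),("wallend L in",324,304,76),("wallend R in",415,304,76),("wallend L out",318,304,76),("wallend R out",421,304,76),("rack rear L",327,203,92),("rack rear R",425,202,92),("rack rear bottom R",418,203,92),("rack front L",329,44,92),("rack front R",438,43,92)):
    print(n,ch(plane(W,u,v,z/1000)))
c=lambda x,y:(210+(x+.5)/4-.5,170+(y+.5)/4-.5)
print("tri bar",ch(tri(T,c(790,338),W,(294,308))),ch(tri(T,c(787,390),W,(253,309))))
print("tri rack",ch(tri(T,c(655,160),W,(425,202))),ch(tri(T,c(643,275),W,(327,203))))
print("tips z: L/R finger", ch(plane(W,256,302,.18)),ch(plane(W,388,302,.18)))
```

```text
bar end L [-161.9   78.    86. ]
bar end R [-161.2   50.2   86. ]
bar top L [21.4 76.9 86. ]
bar top R [21.3 48.1 86. ]
wallend L in [-163.3   29.9   76. ]
wallend R in [-163.4  -34.    76. ]
wallend L out [-163.3   34.1   76. ]
wallend R out [-163.4  -38.2   76. ]
rack rear L [-87.5  28.2  92. ]
rack rear R [-86.9 -30.9  92. ]
rack rear bottom R [-87.5 -26.7  92. ]
rack front L [-0.8 27.4 92. ]
rack front R [ -0.4 -30.9  92. ]
tri bar [-164.7   51.5   78.7] [-164.8   78.4   81.4]
tri rack [-85.8 -26.  103.8] [-89.8  28.7  79.4]
tips z: L/R finger [-109.   58.  180.] [-109.     4.4  180. ]
```

```bash
sed -i 's/^O=.*/O=np.array([.5605,.0068])/; s/84.4)/84.0)/; s/^def chute/O=O+.0015*ex-.0015*ey\ndef chute/' go.py; python3 go.py -118 31.5 115
```

```text
Traceback (most recent call last):
  File "go.py", line 5, in <module>
    ex=np.array([np.cos(yaw),np.sin(yaw)]); ey=np.array([-ex[1],ex[0]])
                        ^^^
NameError: name 'yaw' is not defined
```

```bash
sed -i 's/^O=np.*/O=np.array([.5605,.0068]); yaw=np.radians(84.0)/' go.py; python3 go.py -118 31.5 115
```

```text
t 1.95 at [-116.1   33.2  199.8] shift [-2.   1.8 84.8] turn [-0.0016 -0.0009  0.0081] F [-0.4  1.5  0.1] w 49.2
```

```bash
python3 -m handwheel '[{"ax":0,"ay":0,"dx":-2,"dy":2,"dz":25,"az":0.008,"fingers":49},{"ax":0,"ay":0,"dx":-2,"dy":2,"dz":50,"az":0.008,"fingers":49},{"ax":0,"ay":0,"dx":-2,"dy":2,"dz":75,"az":0.008,"fingers":49},{"ax":0,"ay":0,"dx":-2,"dy":2,"dz":85,"az":0.008,"fingers":49},{"ax":0,"ay":0,"dx":-2,"dy":2,"dz":85,"az":0.008,"fingers":49}]' >/dev/null; python3 go.py -118 31.5 104
for i in 1; do python3 -m handwheel '[{"ax":0,"ay":0,"dx":0,"dy":0,"dz":4,"az":0,"fingers":49},{"ax":0,"ay":0,"dx":0,"dy":0,"dz":4,"az":0,"fingers":49}]'|grep -E 'pos|force:'; done
python3 -m handwheel '[{"ax":0,"ay":0,"dx":0,"dy":0,"dz":3,"az":0,"fingers":49},{"ax":0,"ay":0,"dx":0,"dy":0,"dz":3,"az":0,"fingers":49}]'|grep -E 'pos|force:'
python3 -m handwheel '[{"ax":0,"ay":0,"dx":0,"dy":0,"dz":3,"az":0,"fingers":49},{"ax":0,"ay":0,"dx":0,"dy":0,"dz":3,"az":0,"fingers":49}]'|grep -E 'pos|force:'
python3 -m handwheel '[{"ax":0,"ay":0,"dx":0,"dy":0,"dz":3,"az":0,"fingers":49},{"ax":0,"ay":0,"dx":0,"dy":0,"dz":3,"az":0,"fingers":49}]'|grep -E 'pos|force:'
```

```text
t 2.45 at [-116.7   32.2  113.9] shift [-1.3  0.7  9.9] turn [-0.0037 -0.0013  0.0025] F [-0.4 -0.9 -0.7] w 49.0
tcp_pos: [0.52, -0.1063, 0.1125]
force: [-0.5, 0.7, 0.6]
grip_force: 0.0
tcp_pos: [0.5196, -0.1065, 0.1089]
force: [0.2, 0.0, -0.8]
grip_force: 0.0
tcp_pos: [0.5192, -0.1064, 0.1052]
force: [0.6, -0.0, 0.1]
grip_force: 0.0
tcp_pos: [0.5194, -0.1065, 0.1023]
force: [0.2, 0.2, 0.5]
grip_force: 0.0
```

```bash
python3 -m handwheel '[{"ax":0,"ay":0,"dx":0,"dy":0,"dz":3,"az":0,"fingers":49},{"ax":0,"ay":0,"dx":0,"dy":0,"dz":3,"az":0,"fingers":49}]'|grep -E 'pos|force:'
python3 -m handwheel '[{"ax":0,"ay":0,"dx":0,"dy":0,"dz":3,"az":0,"fingers":49},{"ax":0,"ay":0,"dx":0,"dy":0,"dz":3,"az":0,"fingers":49}]'|grep -E 'pos|force:'
python3 -m handwheel '[{"ax":0,"ay":0,"dx":0,"dy":0,"dz":3,"az":0,"fingers":49},{"ax":0,"ay":0,"dx":0,"dy":0,"dz":3,"az":0,"fingers":49}]'|grep -E 'pos|force:'; python3 go.py -118 31.5 90
```

```text
tcp_pos: [0.5201, -0.1066, 0.0999]
force: [0.8, -0.5, 2.6]
grip_force: 1.3
tcp_pos: [0.5202, -0.1067, 0.0969]
force: [2.6, -0.3, 3.5]
grip_force: 1.6
tcp_pos: [0.5199, -0.1067, 0.0936]
force: [3.6, -0.4, 3.5]
grip_force: 1.8
t 3.85 at [-118.6   30.1   93.6] shift [ 0.6 -1.5  3.6] turn [0.0014 0.0005 0.0008] F [ 3.6 -0.4  3.5] w 49.0
```

```bash
python3 -m handwheel '[{"ax":0,"ay":0,"dx":0,"dy":0,"dz":4,"az":0,"fingers":49},{"ax":0,"ay":0,"dx":0,"dy":0,"dz":8,"az":0,"fingers":49},{"ax":0,"ay":0,"dx":0,"dy":0,"dz":8,"az":0,"fingers":49}]'|grep -E 'pos|force:'
python3 - <<'E'
from go import *
st,p=chute(); s=r.snapshot("side"); print(p,st["force"].round(1)); np.save("pics/s1.npy",s,allow_pickle=True)
cv2.imwrite("pics/s1.png",cv2.resize(s["frame"][165:335,245:415,::-1],None,fx=3.5,fy=3.5,interpolation=cv2.INTER_CUBIC))
E
```

```text
tcp_pos: [0.5197, -0.1066, 0.0852]
force: [4.2, -0.4, 3.9]
grip_force: 2.5
[-118.52235006   30.24371931   85.2047108 ] [ 4.2 -0.4  3.9]
```

View pics/s1.png

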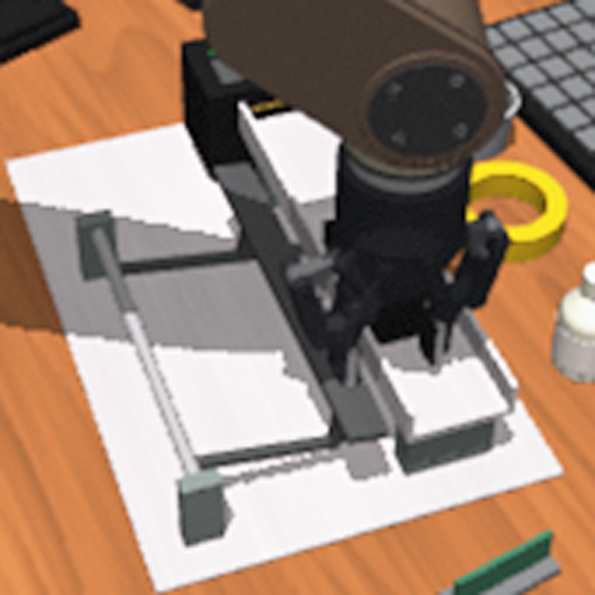

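Both tips are in place, one on the depressed bar at (350,370) and one in the chute behind the rack at (440,360). The bar's near end has dropped about 5 px, which agrees with the force. Now I'll push.

```bash
python3 -m handwheel '[{"ax":0,"ay":0,"dx":4,"dy":0,"dz":0,"az":0,"fingers":49},{"ax":0,"ay":0,"dx":8,"dy":0,"dz":0,"az":0,"fingers":49},{"ax":0,"ay":0,"dx":12,"dy":0,"dz":0,"az":0,"fingers":49},{"ax":0,"ay":0,"dx":15,"dy":0,"dz":0,"az":0,"fingers":49},{"ax":0,"ay":0,"dx":18,"dy":0,"dz":0,"az":0,"fingers":49}]'|grep -E 'force:'; python3 go.py 57 30.5 85
python3 -m handwheel '[{"ax":0,"ay":0,"dx":3,"dy":0,"dz":0,"az":0,"fingers":49},{"ax":0,"ay":0,"dx":6,"dy":0,"dz":0,"az":0,"fingers":49},{"ax":0,"ay":0,"dx":10,"dy":0,"dz":0,"az":0,"fingers":49},{"ax":0,"ay":0,"dx":15,"dy":0,"dz":0,"az":0,"fingers":49},{"ax":0,"ay":0,"dx":20,"dy":0,"dz":0,"az":0,"fingers":49}]'|grep -E 'force:'; python3 go.py 57 30.5 85
```

```text
force: [-0.2, -4.7, 3.0]
grip_force: 2.5
t 4.7 at [-100.    31.3   85. ] shift [157.   1.   0.] turn [-0.0017  0.      0.0011] F [-0.2 -4.7  3. ] w 49.0
force: [0.8, -4.0, 2.8]
grip_force: 2.3
t 5.2 at [-80.   30.6  85.4] shift [137.    0.2   0.4] turn [-0.0001  0.      0.0006] F [ 0.8 -4.   2.8] w 48.8
```

```bash
python3 -m handwheel '[{"ax":0,"ay":0,"dx":5,"dy":0,"dz":0,"az":0,"fingers":49},{"ax":0,"ay":0,"dx":10,"dy":0,"dz":0,"az":0,"fingers":49},{"ax":0,"ay":0,"dx":15,"dy":0,"dz":0,"az":0,"fingers":49},{"ax":0,"ay":0,"dx":20,"dy":0,"dz":0,"az":0,"fingers":49},{"ax":0,"ay":0,"dx":24,"dy":0,"dz":0,"az":0,"fingers":49}]'|grep -E ' force:|^force'; python3 go.py 57 30.5 85
python3 -m handwheel '[{"ax":0,"ay":0,"dx":4,"dy":0,"dz":0,"az":0,"fingers":49},{"ax":0,"ay":0,"dx":8,"dy":0,"dz":0,"az":0,"fingers":49},{"ax":0,"ay":0,"dx":12,"dy":0,"dz":0,"az":0,"fingers":49}]'|grep -E '^force'; python3 go.py 57 30.5 85
```

```text
force: [0.4, -4.2, 3.6]
t 5.7 at [-55.9  30.7  85.4] shift [112.9   0.3   0.4] turn [-0.0001 -0.      0.0009] F [ 0.4 -4.2  3.6] w 49.1
force: [-0.3, -3.9, 3.4]
t 6.0 at [-44.1  30.6  85.5] shift [101.1   0.2   0.5] turn [-0.      0.      0.0007] F [-0.3 -3.9  3.4] w 48.8
```

```bash
python3 -m handwheel '[{"ax":0,"ay":0,"dx":5,"dy":0,"dz":0,"az":0,"fingers":49},{"ax":0,"ay":0,"dx":10,"dy":0,"dz":0,"az":0,"fingers":49},{"ax":0,"ay":0,"dx":15,"dy":0,"dz":0,"az":0,"fingers":49},{"ax":0,"ay":0,"dx":20,"dy":0,"dz":0,"az":0,"fingers":49},{"ax":0,"ay":0,"dx":25,"dy":0,"dz":0,"az":0,"fingers":49}]'|grep -E '^force'
python3 -m handwheel '[{"ax":0,"ay":0,"dx":5,"dy":0,"dz":0,"az":0,"fingers":49},{"ax":0,"ay":0,"dx":10,"dy":0,"dz":0,"az":0,"fingers":49},{"ax":0,"ay":0,"dx":15,"dy":0,"dz":0,"az":0,"fingers":49},{"ax":0,"ay":0,"dx":20,"dy":0,"dz":0,"az":0,"fingers":49},{"ax":0,"ay":0,"dx":25,"dy":0,"dz":0,"az":0,"fingers":49}]'|grep -E '^force'; python3 go.py 57 30.5 85
python3 -m handwheel '[{"ax":0,"ay":0,"dx":5,"dy":0,"dz":0,"az":0,"fingers":49},{"ax":0,"ay":0,"dx":10,"dy":0,"dz":0,"az":0,"fingers":49},{"ax":0,"ay":0,"dx":15,"dy":0,"dz":0,"az":0,"fingers":49},{"ax":0,"ay":0,"dx":20,"dy":0,"dz":0,"az":0,"fingers":49},{"ax":0,"ay":0,"dx":25,"dy":0,"dz":0,"az":0,"fingers":49}]'|grep -E '^force'; python3 go.py 57 30.5 85
```

```text
force: [0.4, -3.9, 3.7]
force: [0.5, -3.4, 3.1]
t 7.0 at [ 6.  30.7 85.5] shift [51.   0.2  0.4] turn [-0.0001  0.      0.0007] F [ 0.5 -3.4  3.1] w 49.0
force: [-0.7, -4.0, 3.0]
t 7.5 at [31.  30.7 85.4] shift [26.   0.2  0.4] turn [-0.0001  0.      0.0007] F [-0.7 -4.   3. ] w 49.2
```

```bash
python3 -m handwheel '[{"ax":0,"ay":0,"dx":4,"dy":0,"dz":0,"az":0,"fingers":49},{"ax":0,"ay":0,"dx":8,"dy":0,"dz":0,"az":0,"fingers":49},{"ax":0,"ay":0,"dx":12,"dy":0,"dz":0,"az":0,"fingers":49},{"ax":0,"ay":0,"dx":15,"dy":0,"dz":0,"az":0,"fingers":49},{"ax":0,"ay":0,"dx":18,"dy":0,"dz":0,"az":0,"fingers":49}]'|grep -E '^force'; python3 go.py 57 30.5 85
python3 -m handwheel '[{"ax":0,"ay":0,"dx":1,"dy":0,"dz":0,"az":0,"fingers":49},{"ax":0,"ay":0,"dx":2,"dy":0,"dz":0,"az":0,"fingers":49},{"ax":0,"ay":0,"dx":3,"dy":0,"dz":0,"az":0,"fingers":49}]'|grep -E '^force'; python3 go.py 57 30.5 85
```

```text
force: [0.9, -3.6, 2.9]
t 8.0 at [48.9 30.7 85.4] shift [8.1 0.2 0.4] turn [-0.0001  0.      0.0007] F [ 0.9 -3.6  2.9] w 48.9
force: [0.3, -4.0, 4.0]
t 8.3 at [51.6 30.7 85.4] shift [5.4 0.2 0.4] turn [-0.0001  0.      0.0006] F [ 0.3 -4.   4. ] w 49.3
```

Now 1 mm at a time, with a force check after each.

```bash
python3 -m handwheel '[{"ax":0,"ay":0,"dx":1,"dy":0,"dz":0,"az":0,"fingers":49},{"ax":0,"ay":0,"dx":2,"dy":0,"dz":0,"az":0,"fingers":49}]'|grep -E '^force'
python3 -m handwheel '[{"ax":0,"ay":0,"dx":1,"dy":0,"dz":0,"az":0,"fingers":49},{"ax":0,"ay":0,"dx":1,"dy":0,"dz":0,"az":0,"fingers":49}]'|grep -E '^force'
python3 -m handwheel '[{"ax":0,"ay":0,"dx":1,"dy":0,"dz":0,"az":0,"fingers":49},{"ax":0,"ay":0,"dx":1,"dy":0,"dz":0,"az":0,"fingers":49}]'|grep -E '^force'; python3 go.py 57 30.5 85
```

```text
force: [1.0, -3.3, 3.0]
force: [-0.1, -3.5, 3.7]
force: [0.0, -2.0, 2.2]
t 8.9 at [55.8 30.7 85.4] shift [1.2 0.2 0.4] turn [-0.     -0.0001  0.0008] F [ 0.  -2.   2.2] w 49.1
```

```bash
python3 -m handwheel '[{"ax":0,"ay":0,"dx":1,"dy":0,"dz":0,"az":0,"fingers":49},{"ax":0,"ay":0,"dx":1,"dy":0,"dz":0,"az":0,"fingers":49}]'|grep -E '^force'
python3 -m handwheel '[{"ax":0,"ay":0,"dx":1,"dy":0,"dz":0,"az":0,"fingers":49},{"ax":0,"ay":0,"dx":1,"dy":0,"dz":0,"az":0,"fingers":49}]'|grep -E '^force'; python3 go.py 57 30.5 85
```

```text
force: [0.9, -3.9, 3.3]
force: [0.1, -6.9, 3.7]
t 9.3 at [57.  30.6 85.4] shift [0.  0.1 0.4] turn [0.     0.0015 0.0005] F [ 0.1 -6.9  3.7] w 48.9
```

```bash
python3 -m handwheel '[{"ax":0,"ay":0,"dx":1,"dy":0,"dz":0,"az":0,"fingers":49},{"ax":0,"ay":0,"dx":1,"dy":0,"dz":0,"az":0,"fingers":49}]'|grep -E '^force'; python3 go.py 57 30.5 85;python3 -m handwheel '[{"ax":0,"ay":0,"dx":1,"dy":0,"dz":0,"az":0,"fingers":49},{"ax":0,"ay":0,"dx":1,"dy":0,"dz":0,"az":0,"fingers":49}]'|grep -E '^force'; python3 go.py 57 30.5 85
```

```text
force: [1.1, -8.8, 4.0]
t 9.5 at [57.1 30.4 85.5] shift [-0.1 -0.1  0.5] turn [0.0004 0.003  0.0002] F [ 1.1 -8.8  4. ] w 49.1
force: [0.7, -13.1, 3.3]
t 9.7 at [57.3 30.  85.6] shift [-0.3 -0.5  0.6] turn [ 0.0012  0.0046 -0.    ] F [  0.7 -13.1   3.3] w 49.0
```

The rack has stalled against the stop at finger x≈57 mm, where home was predicted, with force rising to 13 N. Next I'll back off a little and lift straight up.

```bash
python3 -m handwheel '[{"ax":0,"ay":0,"dx":-3,"dy":0,"dz":0,"az":0,"fingers":49},{"ax":0,"ay":0,"dx":-6,"dy":0,"dz":0,"az":0,"fingers":49},{"ax":0,"ay":0,"dx":-6,"dy":0,"dz":0,"az":0,"fingers":49}]'|grep -E '^force'
python3 -m handwheel '[{"ax":0,"ay":0,"dx":0,"dy":0,"dz":-5,"az":0,"fingers":49},{"ax":0,"ay":0,"dx":0,"dy":0,"dz":-10,"az":0,"fingers":49},{"ax":0,"ay":0,"dx":0,"dy":0,"dz":-16,"az":0,"fingers":49},{"ax":0,"ay":0,"dx":0,"dy":0,"dz":-24,"az":0,"fingers":49},{"ax":0,"ay":0,"dx":0,"dy":0,"dz":-34,"az":0,"fingers":49}]'|grep -E '^force'
python3 -m handwheel '[{"ax":0,"ay":0,"dx":0,"dy":0,"dz":-30,"az":0,"fingers":49},{"ax":0,"ay":0,"dx":0,"dy":0,"dz":-60,"az":0,"fingers":49},{"ax":0,"ay":0,"dx":0,"dy":0,"dz":-90,"az":0,"fingers":49},{"ax":0,"ay":0,"dx":-45,"dy":0,"dz":-100,"az":0,"fingers":49},{"ax":0,"ay":0,"dx":-90,"dy":0,"dz":-100,"az":0,"fingers":49}]'|grep -E '^force'
python3 -m handwheel '[{"ax":0,"ay":0,"dx":-45,"dy":0,"dz":0,"az":0,"fingers":49},{"ax":0,"ay":0,"dx":-90,"dy":0,"dz":0,"az":0,"fingers":49},{"ax":0,"ay":0,"dx":-90,"dy":0,"dz":0,"az":0,"fingers":49}]'|grep -E '^force'
python3 - <<'E'
from go import *
st,p=chute(); s=r.snapshot("wrist"); print(p)
M=np.eye(4); M[:3,:3]=Ro.from_quat(st["tcp_rot"]).as_matrix(); M[:3,3]=st["tcp_pos"]
s["cam_to_world"]=M@s["mount"]; np.save("pics/w2.npy",s,allow_pickle=True); cv2.imwrite("pics/w2.png",s["frame"][:,:,::-1])
s=r.snapshot("side"); cv2.imwrite("pics/s2.png",cv2.resize(s["frame"][120:345,200:500,::-1],None,fx=2.6,fy=2.6,interpolation=cv2.INTER_CUBIC))
E
```

```text
force: [0.8, 2.2, 3.7]
force: [0.8, 0.9, -0.2]
force: [1.7, -0.1, -0.4]
force: [0.7, 0.4, 0.1]
[-130.99852978   30.49691516  220.30755866]
```

View pics/w2.png

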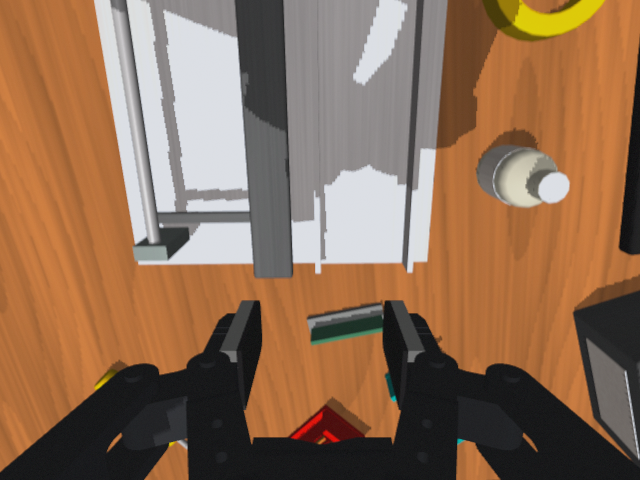

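View pics/s2.png

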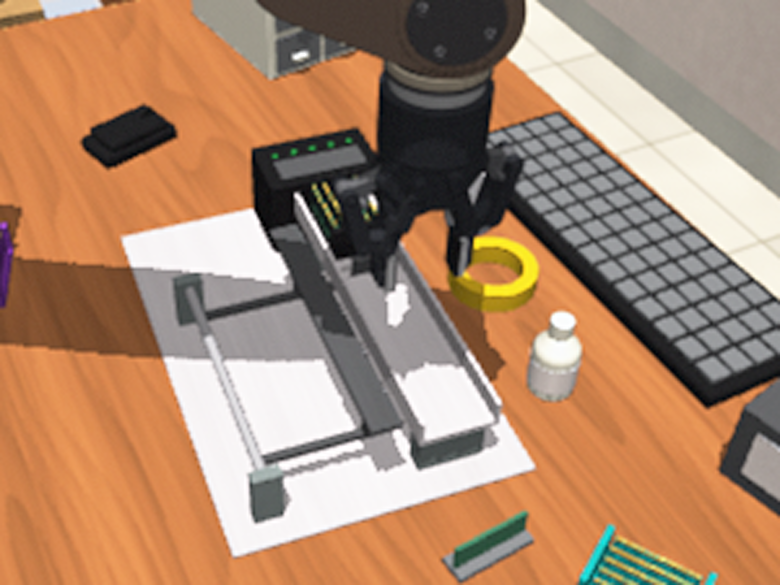

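In the side crop the rack sits against the tester at (330,215), the blade is up behind it at (355,262), the bar has sprung back, and the bystanders are in place. I'll check the seating from above.

Run:
```python
from go import *
s=r.snapshot("top"); np.save("pics/t2.npy",s,allow_pickle=True)
cv2.imwrite("pics/t2.png",cv2.resize(s["frame"][170:320,210:410,::-1],None,fx=4,fy=4,interpolation=cv2.INTER_CUBIC))
```

```text
(no output)
```

View pics/t2.png

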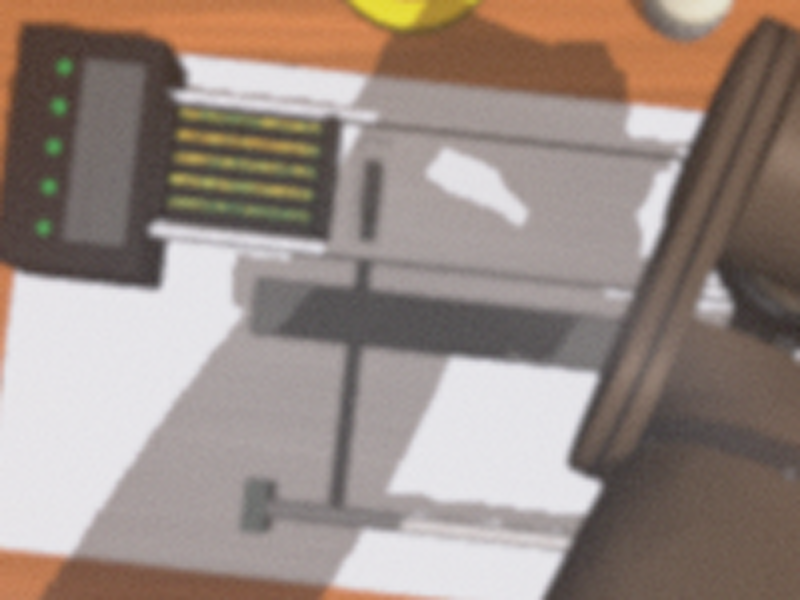

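The rack's front is flush with the tester at x≈160, with its rear at (335,180). The blade is up behind it at (371,200), and the bar is back up. I'm handing it in.

```bash
python3 -c "
from station import r
print(r.job_done())"
```

```text
the job is handed in; nothing more can be done
None
```

The rack is home against the tester, the gate has sprung up behind it with no sign of catching or rubbing during the push, the arm is clear of everything, and the job is handed in (about 11–12 s of robot time).

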